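# Close the gear unit's filler neck with its quick-thread cap

## Task

The saw's gear unit has been topped up: put the dark plastic filler cap with the straight bar grip back on the neck of the gear unit and leave it screwed fully home, upright and let go. Press it gently against the sprung seal, turn it backwards (anticlockwise from above) until you feel the thread drop into place, then screw it down clockwise and stop as soon as it comes up firm; never force the thread, and leave the other things on the bench where they are.

Things in the scene. Friction and masses are not known exactly. Their poses are not given: they have to be found in the camera images.
- cap_mid (a point): Filler cap, dark grey plastic, loose on the bench right way up, 70 g: a ribbed cup 58 mm across and 28 mm tall, open below, on its flat top a straight bar grip 50 long, 12 wide, 26 mm tall (54 mm overall). This point: on its axis, 27 mm above the bottom rim; z up, x along the bar. The other round things near it (star knob, stepped plug) have no bar.
- cap: The same cap, origin at the centre of its bottom rim. Its skirt is 52 mm wide inside, with three equal lugs 4 mm high and 6 mm wide at the bottom rim, 120 degrees apart, at an angle to the bar that is not given. They may land rubbing on a post's side, stiff against backward turning: ease clockwise a little and press again.
- gearbox: Gear unit, fixed: grey housing 110 x 120 x 81 mm on a foot plate; a motor 68 to 84 mm thick sticks out along +y to 192 mm from the neck's axis, with a terminal box up to 96 mm; a shaft along -y to 94 mm. Origin on the bench on the neck's vertical axis, z up. The neck stands on a round face 72 mm across, 85 mm up.
- neck_seat (a point): Foot of the neck, on its axis, 85 mm above the bench, z up. HOME: turned about 60 degrees clockwise under the ramps to a firm stop, the cap's rim is 1.5 mm above this point, held there by the thread against the seal spring. Pressing with 8 to 15 N and turning with under 0.4 N m is enough; neck and cap are rigid.
- neck_top (a point): Top of the neck, 23 mm above its foot: a metal stub 40 mm across with tapered top and three thread ramps, 49 mm across. Each covers 70 degrees, rising 5 mm anticlockwise, with a stop post 16 mm tall at its low end; from its high end to the next post is a 50 degree gap. The thread's angle about the axis differs every time and is not given.
- seal_tip (a point): Free tip of the sprung seal pin, 20 mm across, 40 mm above the neck's foot, fixed point. It pushes the cap up with 3 N at first touch (cap rim 16 mm above the foot) and 9 N when home. Lugs pressed on a ramp: rim 9 to 15 mm up (16 on a post). Turned anticlockwise it climbs, drops off the high end to 0 to 5 mm, and the next post stops it. Clockwise on a ramp it jams at a post.
- starknob: Bystander: dark grey five-lobed star knob, 60 mm across, 36 mm tall, origin under its centre.
- plug: Bystander: plain dark grey stepped plug, 52 mm across, 35 mm tall, origin under its centre.
- bearing: Bystander: steel ring 52 mm across, 15 mm tall, origin under its centre.
- wrench: Bystander: flat wrench lying on the bench beyond the task's things, lengthwise along its x.
- screwdriver: Bystander: screwdriver lying on the bench beyond the task's things, lengthwise along its x.
- tape: Bystander: tape measure 70 x 36 x 62 mm, origin under its centre.
- spray: Bystander: white bottle 60 mm across, 150 mm tall, origin under its centre.
Mind the look-alikes: they are no part of the job. Leave any blue or yellow look-alike of the cap alone.

How it is judged:
By the outcome, as a careful person would: the job done as asked, in the order asked, and still so for the second after the job is handed in, with the robot touching nothing.
It also fails if it takes over 64 s, if anything falls off the work surface, if the arm or the gripper's body presses on something with over 40 N, if the wrist force passes 120 N, or if a joint passes its speed limit or range.

## Robot

A 6-joint arm with a two-finger parallel gripper is mounted at the origin on the work surface. World frame = base frame: x ahead of the robot, y to its left, z up, the work surface at z = 0. Lengths are in m, angles in rad, forces in N, time in s.
With the tool pointing down it reaches from about 0.325 to 0.875 m from the base axis. Payload 4.4 kg.
Tool frame: the origin (TCP) lies where the fingers leave the gripper's body, on its centre line; the fingertips stand 73 mm ahead of it and the grasp point (between the pads) lies 54 mm ahead of it; y points along the fingers, x is the direction in which the jaws open and shut, and the axes are right-handed (so a half turn about y gives the same grasp; the last joint's range is limited). The gripper opens to 85 mm and grips with 20 to 120 N. Pads are 22 mm wide; open, the fingers measure 114 mm over their backs; the gripper's body (76 mm by 85 mm) begins 54 mm behind the grasp point. The pads swing forward as they close: fully open they stand 13 mm farther back than shut.
Start: joints at [1.05, 0.207, 1.542, -0, 1.393, -0.15], TCP at [0.208, 0.536, 0.304] pointing down, gripper open.
Joint ranges: [-2.73, 2.73], [-0.86, 2.22], [0.23, 2.46], [-1.11, 4.25], [0.08, 2.63], [-2.82, 2.82]. Speed limits (rad/s): [2.79, 2.79, 3.14, 3.14, 3.14, 3.14].

## Interface

Orientations are given as a unit quaternion [w, x, y, z].
In Python, from bench import bot, viewer, spotter gives the robot as it stands.
- The arm moves only by the tool jog_arm, never from a script. Its arguments are lists of equal length, an entry for each row: "xyz": the shift along the tool's x, y, z in mm, a list of three; "delta_rot": the turn, a rotation vector about the tool's x, y, z in degrees, a list of three; "jaw": the closure, from -1 (fully open) to 1 (shut), so that 0 is half open. A call has 1 to 12 rows; each row shifts and turns the commanded pose from where the row before left it, along the tool's axes as they then stand; what a row does not reach is not made up. A row lasts 1/10 s, in which the tool goes at most 50 mm and 8.59 degrees, less where a joint would pass 70% of its speed; a pose out of reach is approached as far as the arm can. A call is refused whole if a number of a shift passes 50 or a number of a turn 8.59, either way. A call with a gripper value outside its range is refused whole. The fingers move at their own pace and stop on an object; "squeeze" is the grip in N (left out, the last holds). Time passes only in rows, so rows that do not move let the fingers close. It gives the time, the measured TCP pose, the force and the opening at its end, in the units of the state.
- bot.sense(): the state, without advancing time (a new reading comes with each control period).
- viewer.read_camera(name): name is "scene" or "top" or "wrist"; returns a dict with "pixels" (384x512x3 uint8, red, green, blue), "fx", "fy", "cx", "cy" (pixels), "cam_to_world" (4x4, takes a point from camera to world coordinates). Camera axes: x right, y down, z forward; pixel columns grow to the right and rows downward; lengths in m; the calibration is good to about 2 mm. A picture is of the moment at which its call begins. There is no depth.
- bot.job_done(): hands the job in, once; it reports no verdict.
Trained networks look in the newest picture that a camera, given by its name, has taken for a name from the list of things; names that differ only in an ending like _2 or _b are one class to them, and where a whole thing is asked for, a point or a joint stands for the part that bears it (a point fixed in the world has none). Each returns a list of dicts, best first, with "p" (0 to 1); they miss things now and then, are a little off and sometimes report something else, mostly with a low value. They report only what shows in the picture. A call takes as long as a camera call. They do not tell look-alikes from the thing itself.
- spotter.trace(camera, name): "pixels" (384x512 bool, what is visible of it) and "bbox" ([left, top, right, bottom] in pixels, round what is visible of it).
The state is a dict: "t": time; "qpos": joint angles; "qd": joint speeds; "tau": joint torques, N m; "tcp_pos": TCP position; "eef_rot": TCP orientation; "ft_force": force on the tool from outside, world axes, zero at the start; "wrist_torque": the same for the moment, N m; "opening": finger opening in m.
Only numpy, scipy, OpenCV 4.12 (cv2) and the standard library are available. Lean on these libraries where they do the work, as an engineer would, in place of code of your own. Each camera call takes 0.05 s, during which the arm holds its last target.

## Working session

There is one attempt and no reset: what is moved stays moved. The work goes in short steps, Python scripts to look and compute and a tool call to move; the robot and the scene stay as the last step left them, time stands still between calls to the robot, and variables do not carry over. Pictures are saved under pics/ and viewed, and the job is handed in when it is done.

Besides the shell and the picture viewer there is one more tool, called after "Emit:" in YAML: its name, and indented under it one key for each argument. jog_arm: Moves the arm, as the interface text tells. Its arguments: {"type":"object","properties":{"xyz":{"type":"array"},"delta_rot":{"type":"array"},"jaw":{"type":"array"},"squeeze":{"type":"number"}},"required":["xyz","delta_rot","jaw"]}

```bash
ls; mkdir -p pics
cat > h.py <<'E'
import numpy as np, cv2, sys
from bench import bot, viewer, spotter
def shot(n,fn=None):
    c=viewer.read_camera(n); 
    if fn: cv2.imwrite('pics/'+fn,c['pixels'][:,:,::-1])
    return c
def ray(c,u,v):
    M=np.array(c['cam_to_world']); d=M[:3,:3]@np.array([(u-c['cx'])/c['fx'],(v-c['cy'])/c['fy'],1]); return M[:3,3],d
def atz(c,u,v,z):
    o,d=ray(c,u,v); return o+d*(z-o[2])/d[2]
def proj(c,p):
    M=np.array(c['cam_to_world']); q=M[:3,:3].T@(np.array(p)-M[:3,3]); return np.array([c['fx']*q[0]/q[2]+c['cx'],c['fy']*q[1]/q[2]+c['cy']])
E
python3 - <<'E'
from h import *
np.set_printoptions(precision=4,suppress=True)
s=bot.sense(); print(s)
for n in ['scene','top','wrist']:
    c=shot(n,n+'0.png'); print(n,c['fx'],c['fy'],c['cx'],c['cy']); print(np.array(c['cam_to_world']))
    for k in ['cap','gearbox','starknob','plug']:
        print(n,k,[(round(d['p'],2),d['bbox']) for d in spotter.trace(n,k)])
E
```

```text
pics
{'t': 0.0, 'qpos': array([ 1.0495,  0.2075,  1.543 ,  0.    ,  1.3935, -0.1505]), 'qd': array([ 0.0003,  0.    , -0.0011,  0.0028,  0.0019,  0.0004]), 'tau': array([ -0.0002, -38.3044, -29.1592,  -0.0003,   0.0108,  -0.    ]), 'tcp_pos': array([0.2081, 0.5354, 0.3027]), 'eef_rot': array([-0.5832,  0.584 ,  0.3985, -0.4   ]), 'ft_force': array([0.4436, 0.1654, 0.1228]), 'wrist_torque': array([0.0607, 0.0025, 0.0656]), 'opening': 0.08561490560153305}
scene 387.07404531114497 387.07404531114497 247.98403347286026 197.37815944214574
[[ 0.0593  0.8036 -0.5923  1.0959]
 [ 0.9982 -0.0428  0.0418 -0.1783]
 [ 0.0083 -0.5937 -0.8047  0.8016]
 [ 0.      0.      0.      1.    ]]
scene cap [(0.76, [232.1, 166.1, 255.9, 196.1]), (0.74, [269.2, 157.5, 293.1, 187.1]), (0.59, [217.4, 139.5, 243.4, 168.6])]
scene gearbox [(0.57, [322.7, 152.5, 446.1, 215.6])]
scene starknob []
scene plug [(0.94, [230.2, 209.3, 245.6, 230.5]), (0.31, [173.0, 198.0, 197.3, 216.3])]
top 423.8561620151936 423.8561620151936 248.00123735664803 197.51052051160804
[[-0.023  -0.9951  0.0964  0.478 ]
 [-0.9997  0.0229 -0.0025 -0.133 ]
 [ 0.0002 -0.0964 -0.9953  1.1671]
 [ 0.      0.      0.      1.    ]]
top cap [(0.95, [255.1, 264.8, 275.3, 289.6]), (0.6, [203.5, 240.4, 229.7, 261.6]), (0.57, [243.5, 232.4, 264.5, 255.2]), (0.26, [60.6, 207.7, 177.3, 265.5])]
top gearbox [(0.74, [63.9, 209.9, 176.0, 264.0])]
top starknob [(0.67, [296.4, 202.7, 317.8, 224.6])]
top plug [(0.77, [254.8, 195.0, 268.7, 211.2])]
wrist 268.14993949241716 268.14993949241716 258.19932566935387 190.6879273273725
[[ 0.3624  0.8852  0.2915  0.1337]
 [ 0.932  -0.3446 -0.1124  0.566 ]
 [ 0.0009  0.3124 -0.9499  0.3739]
 [ 0.      0.      0.      1.    ]]
wrist cap []
wrist gearbox [(0.94, [84.9, 346.9, 129.6, 382.0])]
wrist starknob []
wrist plug [(0.26, [84.0, 348.4, 134.5, 382.3])]
```

View pics/scene0.png

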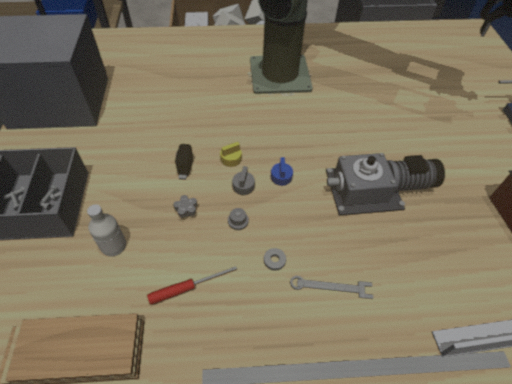

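View pics/top0.png

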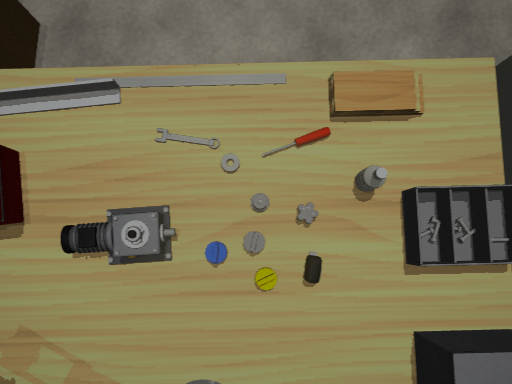

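Run:
```python
import cv2
a=cv2.imread('pics/scene0.png')[130:240,160:310];cv2.imwrite('pics/sc_crop.png',cv2.resize(a,None,fx=5,fy=5,interpolation=2))
a=cv2.imread('pics/top0.png')[185:295,190:330];cv2.imwrite('pics/top_crop.png',cv2.resize(a,None,fx=5,fy=5,interpolation=2))
```

```text
(no output)
```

View pics/sc_crop.png

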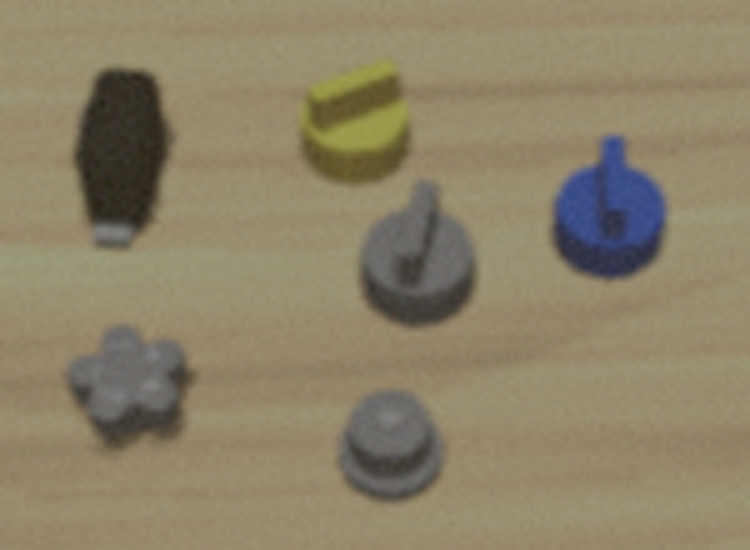

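View pics/top_crop.png

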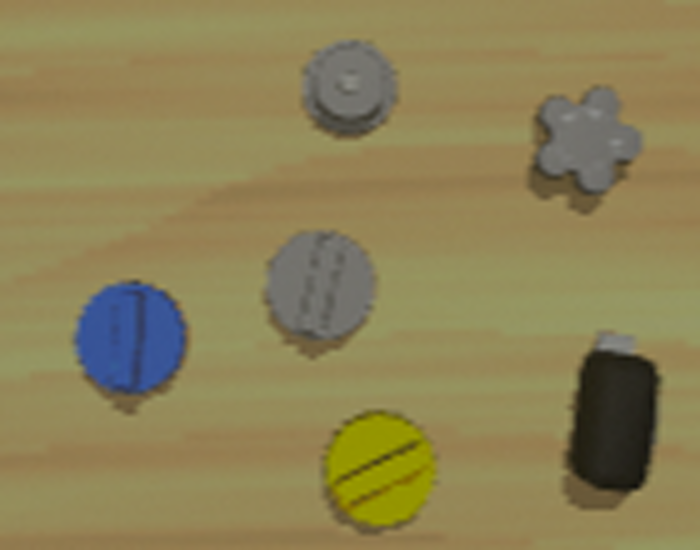

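Candidates for the cap: grey bar cap at scene (243,181) / top (254,242), blue at top (216,252), yellow at top (265,278), plug at top (260,202), star knob at top (307,213). The grey one with the straight bar is the target. The crops confirm it.

Run:
```python
from h import *
np.set_printoptions(precision=4,suppress=True)
ct=viewer.read_camera('top'); 
dets=spotter.trace('top','cap'); 
for d in dets:
    m=d['pixels']; v,u=np.nonzero(m); col=ct['pixels'][m].mean(0)
    print('top',d['p'],u.mean(),v.mean(),col,atz(ct,u.mean(),v.mean(),.025),m.sum())
cs=viewer.read_camera('scene')
for d in spotter.trace('scene','cap'):
    m=d['pixels']; v,u=np.nonzero(m); print('scene',d['p'],u.mean(),v.mean(),cs['pixels'][m].mean(0),atz(cs,u.mean(),v.mean(),.025))
for c,n in((ct,'top'),(cs,'scene')):
  for d in spotter.trace(n,'gearbox')[:1]: print(n,d['bbox'])
# bar end points from crops
a=atz(cs,160+427/5,130+186/5,.054);b=atz(cs,160+410/5,130+258/5,.054);print('bar scene ends',a,b)
a=cv2.imread('pics/top0.png')[195:280,55:185];cv2.imwrite('pics/g_top.png',cv2.resize(a,None,fx=6,fy=6,interpolation=2))
a=cv2.imread('pics/scene0.png')[140:225,315:450];cv2.imwrite('pics/g_sc.png',cv2.resize(a,None,fx=5.9,fy=5.9,interpolation=2))
```

```text
top 0.95 216.01526717557252 252.07888040712467 [ 58.5522  81.7328 138.6361] [ 0.4441 -0.047   0.025 ] 393
top 0.77 266.1025641025641 278.0722610722611 [140.1981 137.0163   9.0559] [ 0.3724 -0.179   0.025 ] 429
top 0.72 254.09549071618036 241.43236074270558 [112.4536 110.3714 103.1485] [ 0.47   -0.1494  0.025 ] 377
scene 0.97 242.44933920704847 182.13876651982378 [93.9009 91.0727 86.0881] [ 0.475  -0.1493  0.025 ]
scene 0.84 280.83185840707966 173.19690265486724 [ 62.6438  72.1018 110.5221] [ 0.4504 -0.0475  0.025 ]
scene 0.58 230.40298507462686 154.99502487562188 [122.4129 115.0348  58.592 ] [ 0.3792 -0.1771  0.025 ]
top [63.8, 208.7, 174.7, 265.9]
scene [322.2, 152.0, 446.8, 214.7]
bar scene ends [ 0.45   -0.1404  0.054 ] [ 0.4964 -0.1514  0.054 ]
```

View pics/g_top.png

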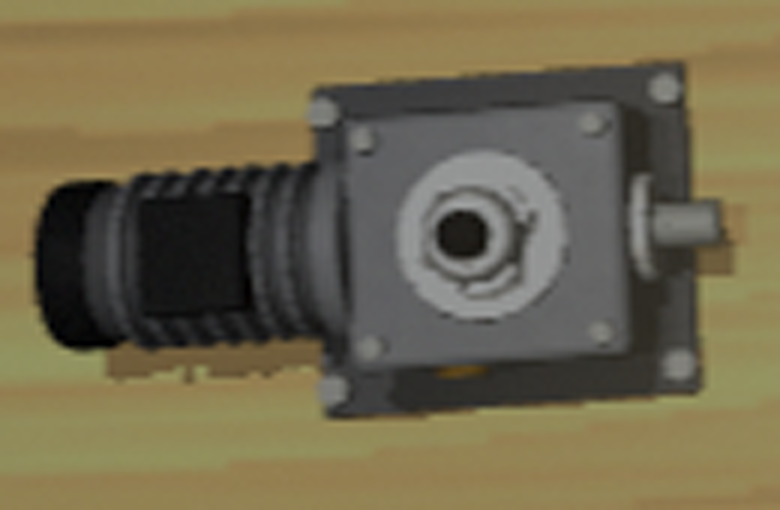

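View pics/g_sc.png

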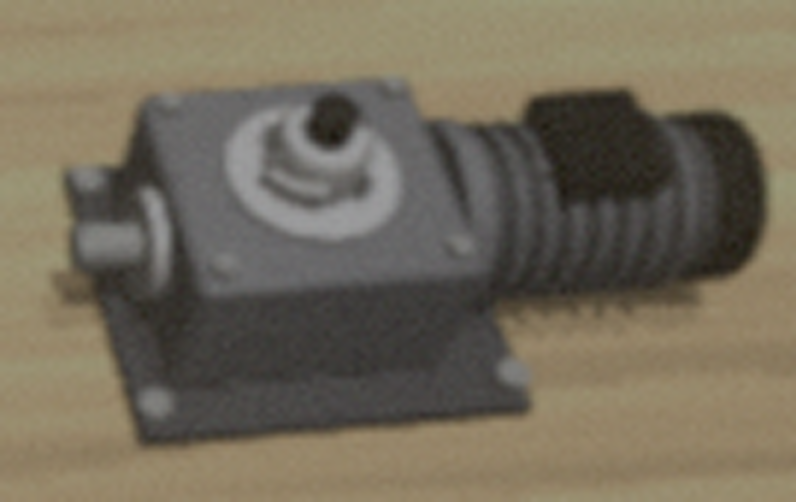

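Run:
```python
from h import *
np.set_printoptions(precision=4,suppress=True)
ct=viewer.read_camera('top'); cs=viewer.read_camera('scene')
print(atz(ct,55+461/6-.4,195+234/6-.4,.125),atz(ct,55+483/6-.4,195+236/6-.4,.085))
print(atz(cs,315+333/5.9-.4,140+118/5.9-.4,.125),atz(cs,315+314/5.9-.4,140+172/5.9-.4,.085))
from scipy.spatial.transform import Rotation as R
s=bot.sense(); q=s['eef_rot']; print(R.from_quat(np.r_[q[1:],q[0]]).as_matrix())
# wrist cam in tcp
cw=viewer.read_camera('wrist'); T=np.eye(4); T[:3,:3]=R.from_quat(np.r_[q[1:],q[0]]).as_matrix();T[:3,3]=s['tcp_pos']
print(np.linalg.inv(T)@np.array(cw['cam_to_world']))
# foot corners? foot edges
print(s['t'])
```

```text
[0.4967 0.1519 0.125 ] [0.4964 0.1536 0.085 ]
[0.5032 0.1521 0.125 ] [0.4973 0.1563 0.085 ]
[[ 0.3624 -0.     -0.932 ]
 [ 0.932  -0.0001  0.3624]
 [-0.0001 -1.     -0.    ]]
[[ 1.     -0.0004  0.001   0.001 ]
 [-0.0011 -0.3124  0.9499 -0.0701]
 [-0.0001 -0.9499 -0.3124  0.0805]
 [ 0.      0.      0.      1.    ]]
1.15
```

Emit:
jog_arm:
  xyz:
    - [-36,0,-33]
    - [-36,0,-33]
    - [-36,0,-33]
    - [-36,0,-33]
    - [-36,0,-33]
    - [-36,0,-33]
    - [-36,0,-33]
    - [-36,0,-33]
    - [-36,0,-33]
    - [-36,0,-33]
    - [-36,0,-33]
    - [-36,0,-33]
  delta_rot:
    - [0,0,0]
    - [0,0,0]
    - [0,0,0]
    - [0,0,0]
    - [0,0,0]
    - [0,0,0]
    - [0,0,0]
    - [0,0,0]
    - [0,0,0]
    - [0,0,0]
    - [0,0,0]
    - [0,0,0]
  jaw: [-1,-1,-1,-1,-1,-1,-1,-1,-1,-1,-1,-1]

```text
t: 2.4
tcp_pos: [0.4213, -0.0123, 0.3043]
eef_rot: [-0.583, 0.584, 0.4, -0.399]
ft_force: [0.7, -0.5, 0.3]
opening: 0.0853
```

Emit:
jog_arm:
  xyz:
    - [-36,0,-33]
    - [-36,0,-33]
    - [-36,0,-33]
    - [0,0,0]
    - [0,0,0]
    - [0,0,0]
    - [0,0,0]
    - [0,0,0]
    - [0,0,0]
    - [0,0,0]
    - [0,0,0]
    - [0,0,0]
  delta_rot:
    - [0,8.5,0]
    - [0,8.5,0]
    - [0,8.5,0]
    - [0,8.5,0]
    - [0,8.5,0]
    - [0,8.5,0]
    - [0,8.5,0]
    - [0,8.5,0]
    - [0,8.5,0]
    - [0,8.5,0]
    - [0,8.5,0]
    - [0,8.5,0]
  jaw: [-1,-1,-1,-1,-1,-1,-1,-1,-1,-1,-1,-1]

```text
t: 3.6
tcp_pos: [0.453, -0.1521, 0.304]
eef_rot: [-0.677, 0.677, -0.204, 0.204]
ft_force: [-1.3, 0.2, -0.2]
opening: 0.085
```

Emit:
jog_arm:
  xyz:
    - [0,0,0]
    - [0,0,0]
    - [0,0,0]
    - [0,0,0]
    - [0,0,0]
    - [0,0,0]
    - [0,0,0]
    - [0,0,0]
    - [0,0,0]
  delta_rot:
    - [0,8.5,0]
    - [0,8.5,0]
    - [0,8.5,0]
    - [0,8.5,0]
    - [0,8.5,0]
    - [0,8.5,0]
    - [0,8.5,0]
    - [0,8.5,0]
    - [0,2,0]
  jaw: [-1,-1,-1,-1,-1,-1,-1,-1,-1]

```text
t: 4.5
tcp_pos: [0.453, -0.1521, 0.304]
eef_rot: [-0.438, 0.438, -0.555, 0.555]
ft_force: [-0.4, -0.6, -0.0]
opening: 0.0851
```

```bash
cat >> h.py <<'E'
from scipy.spatial.transform import Rotation as R
np.set_printoptions(precision=4,suppress=True)
def Rt(s): 
    q=s['eef_rot']; return R.from_quat(np.r_[q[1:],q[0]]).as_matrix()
def st():
    s=bot.sense(); r=Rt(s); print('t',round(s['t'],2),'tcp',s['tcp_pos'],'yawz',round(np.degrees(np.arctan2(r[1,2],r[0,2])),2),'ydir',r[:,1],'q6',round(np.degrees(s['qpos'][5]),1),'F',s['ft_force'],'M',s['wrist_torque'],'op',round(s['opening'],4)); return s
E
python3 - <<'E'
from h import *
s=st()
c=shot('wrist','w1.png')
for d in spotter.trace('wrist','cap'):
    m=d['pixels']; v,u=np.nonzero(m); print(d['p'],d['bbox'],u.mean(),v.mean(),c['pixels'][m].mean(0),atz(c,u.mean(),v.mean(),.03))
E
```

```text
t 4.5 tcp [ 0.453  -0.1521  0.304 ] yawz -13.44 ydir [ 0.0002 -0.0001 -1.    ] q6 74.5 F [-0.4204 -0.616  -0.0251] M [0.0415 0.0351 0.0036] op 0.0851
0.61 [162.1, 165.0, 206.4, 216.2] 185.0489552238806 188.44835820895523 [ 28.7361  61.1994 128.2382] [ 0.4475 -0.0481  0.03  ]
0.59 [227.8, 131.1, 276.5, 178.3] 252.22640345465763 153.7143738433066 [ 98.6829  99.2159 103.0543] [ 0.4722 -0.1473  0.03  ]
0.58 [269.8, 192.4, 308.5, 241.0] 287.9965635738832 214.4955326460481 [120.3897 109.2735  12.0034] [ 0.3781 -0.1753  0.03  ]
```

View pics/w1.png

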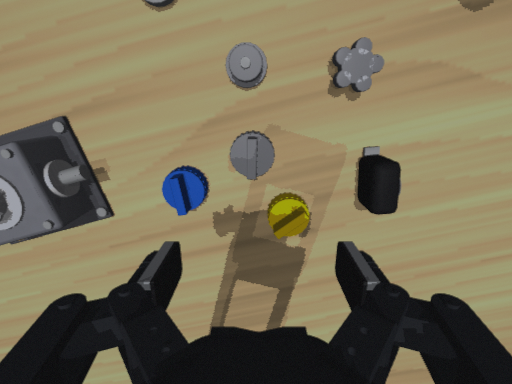

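Run:
```python
from h import *
a=cv2.imread('pics/w1.png')[120:190,215:295];cv2.imwrite('pics/w1c.png',cv2.resize(a,None,fx=8,fy=8,interpolation=2))
```

```text
(no output)
```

View pics/w1c.png

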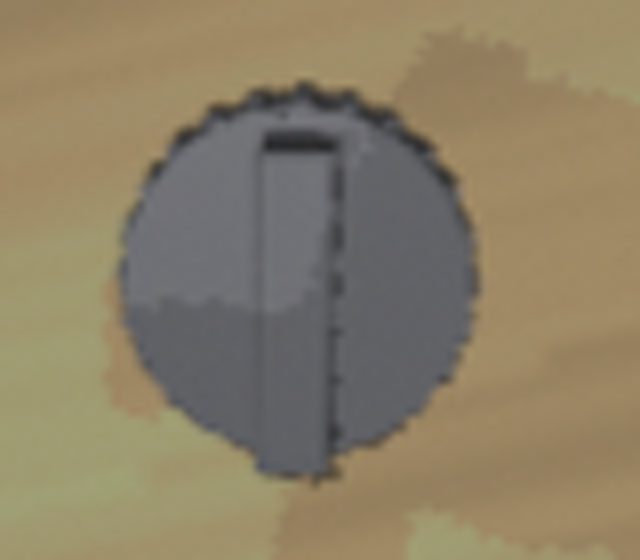

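Run:
```python
from h import *
c=viewer.read_camera('wrist');s=bot.sense();r=Rt(s)
f=lambda x,y:(215+x/8-.44,120+y/8-.44)
a=atz(c,*f(299,152),.054);b=atz(c,*f(293,472),.054);d=atz(c,*f(299,277),.028)
print(a,b,(a+b)/2,np.linalg.norm(a-b),'ang',np.degrees(np.arctan2(*(a-b)[1::-1])),'disc',d)
tgt=(a+b+d)/3; tgt[2]=s['tcp_pos'][2]; tgt=((a+b)/2+d)/2; tgt[2]=s['tcp_pos'][2]
print(tgt,'tool mm',r.T@(tgt-s['tcp_pos'])*1000)
```

```text
[ 0.4938 -0.1527  0.054 ] [ 0.4465 -0.1402  0.054 ] [ 0.4701 -0.1464  0.054 ] 0.04897033175018348 ang -14.739525678437241 disc [ 0.4713 -0.1466  0.028 ]
[ 0.4707 -0.1465  0.304 ] tool mm [-9.4374  0.0012 15.935 ]
```

Emit:
jog_arm:
  xyz:
    - [-8.5,0,16.5]
    - [0,45,0]
    - [0,45,0]
    - [0,45,0]
    - [0,15,0]
    - [0,0,0]
  delta_rot:
    - [0,0,0]
    - [0,1,0]
    - [0,0,0]
    - [0,0,0]
    - [0,0,0]
    - [0,0,0]
  jaw: [-0.3,-0.3,-0.3,-0.3,-0.3,-0.3]
  squeeze: 40

```text
t: 5.25
tcp_pos: [0.4688, -0.1464, 0.1506]
eef_rot: [0.433, -0.435, 0.56, -0.556]
ft_force: [-0.5, -0.5, 0.3]
opening: 0.0556
```

Run:
```python
from h import *
s=st()
c=shot('wrist','w2.png')
```

```text
t 5.25 tcp [ 0.4688 -0.1464  0.1506] yawz -14.21 ydir [-0.0068  0.0036 -1.    ] q6 76.8 F [-0.5014 -0.4682  0.2978] M [0.0256 0.0238 0.0223] op 0.0556
```

View pics/w2.png

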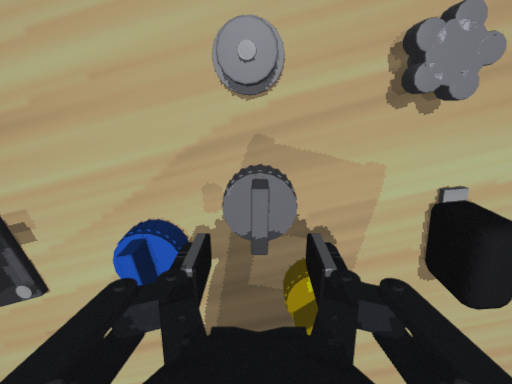

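Run:
```python
from h import *
s=st();r=Rt(s);c=viewer.read_camera('wrist')
a=cv2.imread('pics/w2.png')[155:265,205:315];cv2.imwrite('pics/w2c.png',cv2.resize(a,None,fx=5,fy=5,interpolation=2))
print('tool axis at z=.054',proj(c,s['tcp_pos']+r[:,1]*(s['tcp_pos'][2]-.054)))
for p in [(260,180),(260,253)]: print(atz(c,*p,.054))
```

```text
t 5.3 tcp [ 0.4704 -0.1472  0.1528] yawz -14.21 ydir [-0.0026  0.0014 -1.    ] q6 76.8 F [ 0.2252 -0.321   1.0576] M [ 0.0126 -0.0432 -0.0587] op 0.0555
tool axis at z=.054 [259.9739 224.1398]
[ 0.5008 -0.1548  0.054 ]
[ 0.4481 -0.1416  0.054 ]
```

View pics/w2c.png

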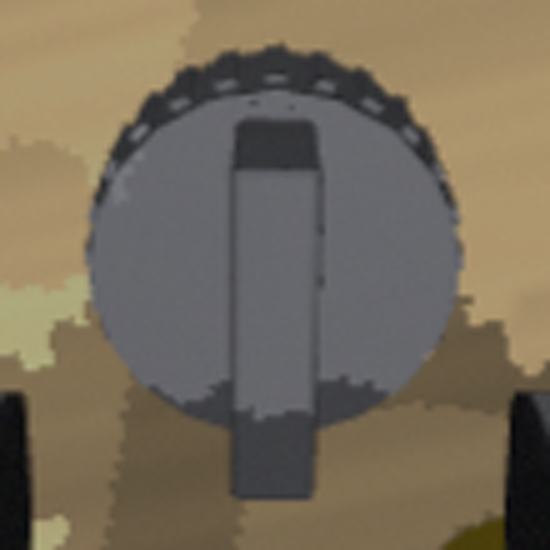

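Run:
```python
from h import *
s=st();r=Rt(s);c=viewer.read_camera('wrist')
A=[atz(c,*p,.054) for p in [(260,188.3),(259.5,254.2)]]; print(A,np.linalg.norm(A[0]-A[1]))
m=(A[0]+A[1])/2; m[2]=s['tcp_pos'][2]; print('tool',r.T@(m-s['tcp_pos'])*1000)
```

```text
t 5.35 tcp [ 0.4715 -0.1478  0.1544] yawz -14.22 ydir [ 0.0006 -0.0003 -1.    ] q6 76.8 F [0.2091 0.22   0.1092] M [-0.0039  0.0238  0.0226] op 0.0551
[array([ 0.4963, -0.1541,  0.054 ]), array([ 0.4478, -0.1415,  0.054 ])] 0.05007844530335699
tool [-0.1297  0.0003  0.5286]
```

Emit:
jog_arm:
  xyz:
    - [0,30,0.5]
    - [0,18,0]
    - [0,0,0]
    - [0,0,0]
    - [0,0,0]
    - [0,0,0]
    - [0,0,0]
    - [0,0,0]
  delta_rot:
    - [0,0,0]
    - [0,0,0]
    - [0,0,0]
    - [0,0,0]
    - [0,0,0]
    - [0,0,0]
    - [0,0,0]
    - [0,0,0]
  jaw: [-0.3,-0.3,-0.3,1,1,1,1,1]
  squeeze: 60

```text
t: 6.2
tcp_pos: [0.4729, -0.1484, 0.1077]
eef_rot: [-0.435, 0.434, -0.557, 0.559]
ft_force: [-0.4, 1.0, 6.4]
opening: 0.0102
```

Emit:
jog_arm:
  xyz:
    - [0,0,0]
    - [0,0,0]
    - [0,0,0]
  delta_rot:
    - [0,0,0]
    - [0,0,0]
    - [0,0,0]
  jaw: [1,1,1]

```text
t: 6.5
tcp_pos: [0.4729, -0.1484, 0.1077]
eef_rot: [-0.435, 0.434, -0.557, 0.559]
ft_force: [0.0, 0.3, 6.4]
opening: 0.0105
```

Run:
```python
from h import *
s=st()
```

```text
t 6.5 tcp [ 0.4729 -0.1484  0.1077] yawz -14.24 ydir [ 0.0033 -0.0017 -1.    ] q6 76.8 F [0.0474 0.3308 6.3921] M [0.0037 0.1109 0.0256] op 0.0105
```

Emit:
jog_arm:
  xyz:
    - [0,-5,0]
    - [0,-20,0]
    - [0,-45,0]
    - [0,-45,0]
    - [0,-45,0]
    - [0,0,0]
  delta_rot:
    - [0,0,0]
    - [0,0,0]
    - [0,0,0]
    - [0,0,0]
    - [0,0,0]
    - [0,0,0]
  jaw: [1,1,1,1,1,1]

```text
t: 7.1
tcp_pos: [0.4751, -0.1494, 0.2737]
eef_rot: [-0.436, 0.432, -0.553, 0.563]
ft_force: [1.0, -0.2, -0.3]
opening: 0.0106
```

Emit:
jog_arm:
  xyz:
    - [-30,0,-13]
    - [-30,0,-13]
    - [-30,0,-13]
    - [-30,0,-13]
    - [-30,0,-13]
    - [-30,0,-13]
    - [-30,0,-13]
    - [-30,0,-13]
    - [-30,0,-13]
    - [-30,0,-13]
    - [0,0,0]
    - [0,0,0]
  delta_rot:
    - [0,0,0]
    - [0,0,0]
    - [0,0,0]
    - [0,0,0]
    - [0,0,0]
    - [0,0,0]
    - [0,0,0]
    - [0,0,0]
    - [0,0,0]
    - [0,0,0]
    - [0,0,0]
    - [0,0,0]
  jaw: [1,1,1,1,1,1,1,1,1,1,1,1]

```text
t: 8.3
tcp_pos: [0.4187, 0.1753, 0.2652]
eef_rot: [0.434, -0.435, 0.558, -0.558]
ft_force: [-0.2, -0.6, -1.1]
opening: 0.0105
```

Run:
```python
from h import *
s=st()
c=shot('wrist','w3.png')
```

```text
t 8.3 tcp [0.4187 0.1753 0.2652] yawz -14.13 ydir [-0.0012 -0.0009 -1.    ] q6 115.9 F [-0.237  -0.5558 -1.1333] M [-0.0173 -0.0417 -0.0241] op 0.0105
```

View pics/w3.png

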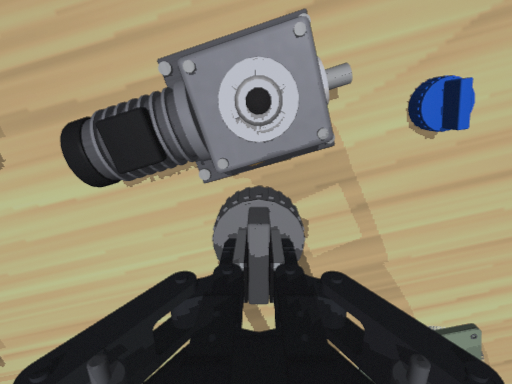

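Run:
```python
from h import *
a=cv2.imread('pics/w3.png')[50:150,210:310];cv2.imwrite('pics/w3c.png',cv2.resize(a,None,fx=6,fy=6,interpolation=2))
```

```text
(no output)
```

View pics/w3c.png

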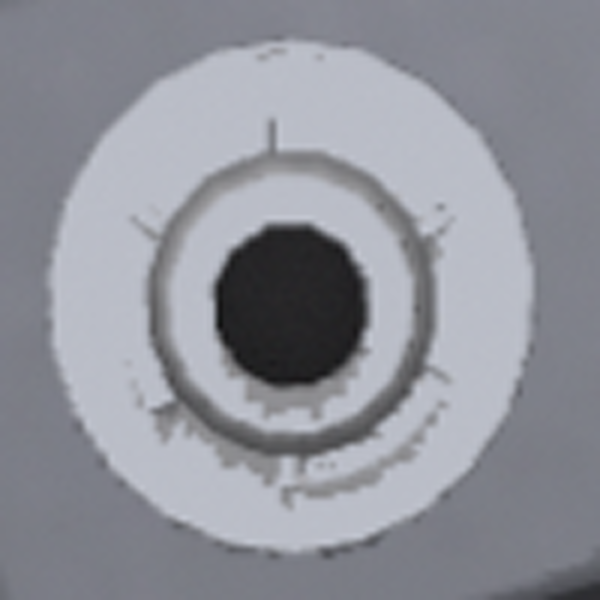

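Run:
```python
from h import *
from scipy.optimize import least_squares
s=st();c=viewer.read_camera('wrist')
f=lambda b:np.array([210+b[0]/6-.42,50+b[1]/6-.42,210+b[2]/6-.42,50+b[3]/6-.42])
th=np.linspace(0,2*np.pi,361)
def bb(x,y,z,r):
    P=np.array([proj(c,(x+r*np.cos(t),y+r*np.sin(t),z)) for t in th]); return np.r_[P.min(0),P.max(0)]
for nm,b,z,r in [('disc',(50,40,533,552),.085,.036),('tip',(215,224,368,386),.125,.010),('neck',(150,150,435,455),.105,.020)]:
    o=f(b); 
    q=least_squares(lambda p:bb(p[0],p[1],z,p[2])-o,[.5,.153,r],x_scale=.01); print(nm,q.x,q.fun)
```

```text
t 8.35 tcp [0.419  0.1747 0.2653] yawz -14.22 ydir [-0.0011 -0.0009 -1.    ] q6 115.9 F [-0.3839 -0.2319 -0.3113] M [-0.0036  0.0891  0.0009] op 0.0107
disc [0.498  0.1558 0.0357] [-0.087   0.0787  0.087  -0.0864]
tip [0.4979 0.1559 0.0095] [-0.0244  0.0227  0.0243 -0.0234]
neck [0.498  0.1557 0.0195] [-0.1775  0.1637  0.1776 -0.173 ]
```

Run:
```python
from h import *
a=cv2.imread('pics/w3.png')[180:310,200:320];cv2.imwrite('pics/w3d.png',cv2.resize(a,None,fx=5,fy=5,interpolation=2))
```

```text
(no output)
```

View pics/w3d.png

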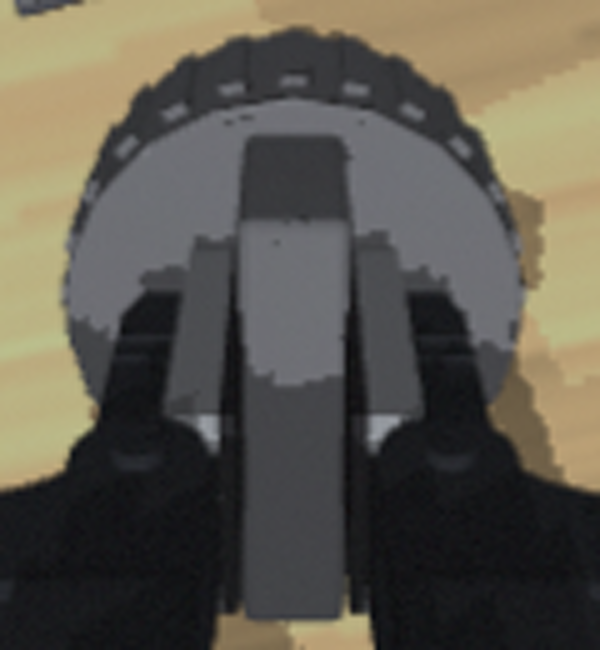

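Run:
```python
from h import *
s=st();r=Rt(s);c=viewer.read_camera('wrist')
o=s['tcp_pos']
for h in (.104,.106,.1077,.110):
    z=o[2]-h+.054
    A=atz(c,200+295/5-.4,223.2,z);B=atz(c,200+295/5-.4,302.6,z); D=atz(c,200+295/5-.4,180+100/5-.4,z-.026)
    print(h,np.linalg.norm(A-B),r.T@((A+B)/2-o)*1000, 'disc far edge-29:',(r.T@(D-o))[2]*1000-29)
tgt=np.array([.498,.1557,0]);print('neck rel tool',r.T@(tgt-o)*1000)
```

```text
t 8.4 tcp [0.4192 0.1743 0.2654] yawz -14.28 ydir [-0.0008 -0.0007 -1.    ] q6 115.9 F [-0.2829  0.2892 -1.2121] M [ 0.0586 -0.0138  0.0146] op 0.0107
0.104 0.04744683423838478 [-0.9715 49.9993 -0.2596] disc far edge-29: -2.6737679547947906
0.106 0.04823720437543507 [-0.97   52.0001 -1.5868] disc far edge-29: -3.400682387717275
0.1077 0.04890901899192792 [-0.9687 53.7008 -2.715 ] disc far edge-29: -4.018559655701413
0.11 0.04981794464953574 [-0.9669 56.0018 -4.2412] disc far edge-29: -4.854511253562258
neck rel tool [ -1.6058 265.37    81.1317]
```

Emit:
jog_arm:
  xyz:
    - [-1,0,30]
    - [0,0,30]
    - [0,0,22.5]
    - [0,20,0]
    - [0,0,0]
    - [0,0,0]
    - [0,0,0]
  delta_rot:
    - [0,0,0]
    - [0,0,0]
    - [0,0,0]
    - [0,0,0]
    - [0,0,0]
    - [0,0,0]
    - [0,0,0]
  jaw: [1,1,1,1,1,1,1]

```text
t: 9.15
tcp_pos: [0.4996, 0.1554, 0.2464]
eef_rot: [-0.434, 0.434, -0.558, 0.558]
ft_force: [-0.4, 0.3, -1.1]
opening: 0.0106
```

Run:
```python
from h import *
s=st()
c=shot('scene');t=shot('top'); s=st(); r=Rt(s)
a=c['pixels'][120:215,310:440,::-1]; b=t['pixels'][190:280,80:210,::-1]
cv2.imwrite('pics/c4.png',np.vstack([cv2.resize(a,(780,570),interpolation=2)]))
cv2.imwrite('pics/t4.png',cv2.resize(b,(780,540),interpolation=2))
```

```text
t 9.15 tcp [0.4996 0.1554 0.2464] yawz -14.28 ydir [ 0.0005  0.     -1.    ] q6 112.1 F [-0.4228  0.3437 -1.1341] M [ 0.016  -0.025  -0.0145] op 0.0106
t 9.25 tcp [0.4997 0.1558 0.2468] yawz -14.24 ydir [ 0.0015  0.0002 -1.    ] q6 112.1 F [-0.2055 -0.0175 -1.0952] M [0.0239 0.0317 0.0387] op 0.0107
```

View pics/c4.png

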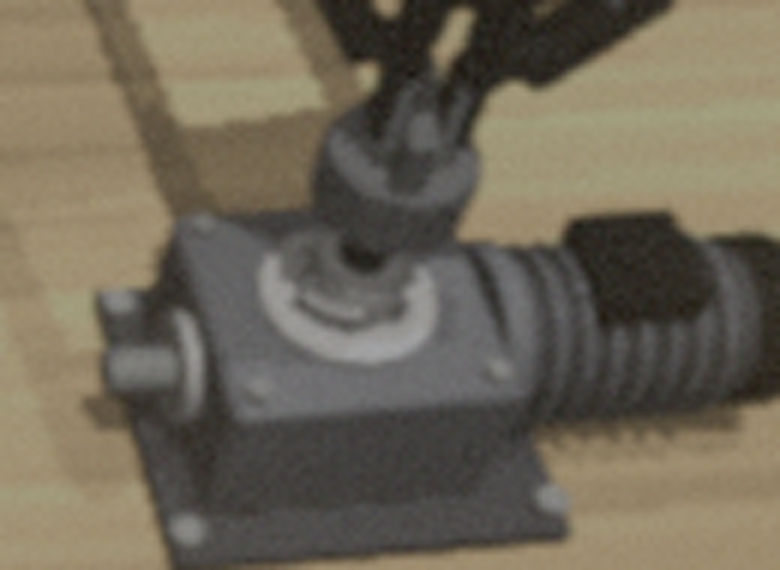

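View pics/t4.png

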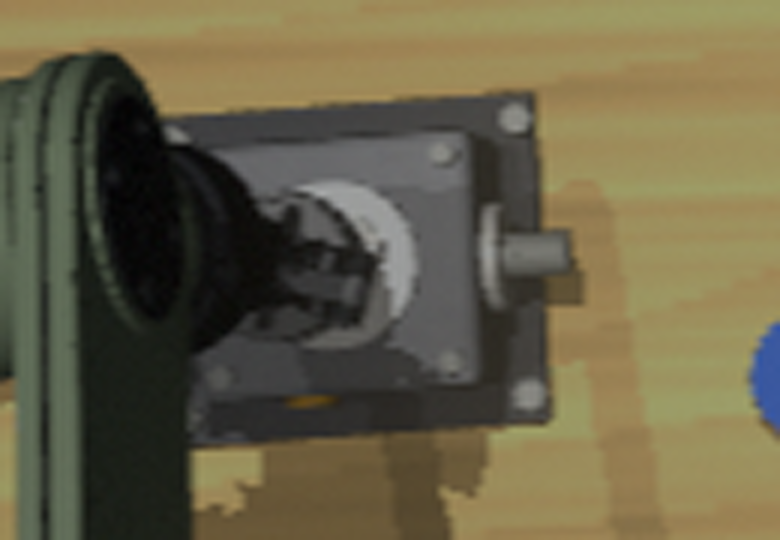

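Run:
```python
from h import *
c=viewer.read_camera('scene')
print(atz(c,310+398/6-.4,120+165/6-.4,.167))
o=np.array([.4982,.1562])
for p in [(*o,.167),(*o,.139),(*o,.125),(*o,.085)]: 
  q=proj(c,p); print(p,(q-[310,120]+.4)*6)
P=np.array([proj(c,(o[0]+.029*np.cos(t),o[1]+.029*np.sin(t),.167)) for t in np.linspace(0,6.28,100)]);print((P.min(0)-[310,120]+.4)*6,(P.max(0)-[310,120]+.4)*6)
P=np.array([proj(c,(o[0]+.036*np.cos(t),o[1]+.036*np.sin(t),.085)) for t in np.linspace(0,6.28,100)]);print((P.min(0)-[310,120]+.4)*6,(P.max(0)-[310,120]+.4)*6)
```

```text
[0.5031 0.152  0.167 ]
(np.float64(0.4982), np.float64(0.1562), 0.167) [405.4851 155.1249]
(np.float64(0.4982), np.float64(0.1562), 0.139) [385.5079 205.7553]
(np.float64(0.4982), np.float64(0.1562), 0.125) [375.8893 230.1328]
(np.float64(0.4982), np.float64(0.1562), 0.085) [349.6718 296.5789]
[327.8019 100.6194] [483.73   211.8112]
[260.1843 230.7018] [439.8279 365.5105]
```

Emit:
jog_arm:
  xyz:
    - [0,15,0]
    - [0,15,0]
    - [0,4,0]
    - [0,2,0]
    - [0,2,0]
    - [0,0,0]
  delta_rot:
    - [0,0,0]
    - [0,0,0]
    - [0,0,0]
    - [0,0,0]
    - [0,0,0]
    - [0,0,0]
  jaw: [1,1,1,1,1,1]

```text
t: 9.9
tcp_pos: [0.5001, 0.1559, 0.2088]
eef_rot: [-0.435, 0.434, -0.558, 0.558]
ft_force: [0.2, -0.3, -0.5]
opening: 0.0105
```

```bash
python3 -c "
from h import *
st()"
```

```text
t 9.9 tcp [0.5001 0.1559 0.2088] yawz -14.24 ydir [ 0.0016  0.0001 -1.    ] q6 112.1 F [ 0.2216 -0.3227 -0.5155] M [-0.0723  0.0225 -0.0219] op 0.0105
```

Emit:
jog_arm:
  xyz:
    - [0,1,0]
    - [0,1,0]
    - [0,1,0]
    - [0,0,0]
  delta_rot:
    - [0,0,0]
    - [0,0,0]
    - [0,0,0]
    - [0,0,0]
  jaw: [1,1,1,1]

```text
t: 10.3
tcp_pos: [0.5002, 0.1557, 0.2054]
eef_rot: [-0.435, 0.434, -0.558, 0.559]
ft_force: [0.9, -0.1, 3.3]
opening: 0.0107
```

```bash
python3 -c "
from h import *
st()"
```

```text
t 10.3 tcp [0.5002 0.1557 0.2054] yawz -14.25 ydir [ 0.0017 -0.     -1.    ] q6 112.1 F [ 0.8502 -0.1225  3.3141] M [-0.0828 -0.1083  0.0215] op 0.0107
```

Emit:
jog_arm:
  xyz:
    - [0,1,0]
    - [0,1,0]
    - [0,0,0]
  delta_rot:
    - [0,0,0]
    - [0,0,0]
    - [0,0,0]
  jaw: [1,1,1]

```text
t: 10.6
tcp_pos: [0.5002, 0.1557, 0.2033]
eef_rot: [-0.435, 0.434, -0.558, 0.559]
ft_force: [1.1, -0.4, 5.6]
opening: 0.0104
```

```bash
python3 -c "
from h import *
st()"
```

```text
t 10.6 tcp [0.5002 0.1557 0.2033] yawz -14.24 ydir [ 0.0017 -0.     -1.    ] q6 112.1 F [ 1.0935 -0.4177  5.6325] M [-0.2398 -0.255  -0.0039] op 0.0104
```

Emit:
jog_arm:
  xyz:
    - [0,1,0]
    - [0,0,0]
  delta_rot:
    - [0,0,0]
    - [0,0,0]
  jaw: [1,1]

```text
t: 10.8
tcp_pos: [0.5003, 0.1557, 0.2024]
eef_rot: [-0.435, 0.434, -0.558, 0.559]
ft_force: [1.3, -0.9, 5.0]
opening: 0.0106
```

```bash
python3 -c "
from h import *
st()"
```

```text
t 10.8 tcp [0.5003 0.1557 0.2024] yawz -14.24 ydir [ 0.0019 -0.0002 -1.    ] q6 112.1 F [ 1.2765 -0.9189  4.9826] M [-0.255  -0.2669  0.0197] op 0.0106
```

Emit:
jog_arm:
  xyz:
    - [0,1,0]
    - [0,0,0]
  delta_rot:
    - [0,0,0]
    - [0,0,0]
  jaw: [1,1]

```text
t: 11.0
tcp_pos: [0.5003, 0.1556, 0.2015]
eef_rot: [-0.435, 0.434, -0.558, 0.559]
ft_force: [0.5, -1.9, 5.8]
opening: 0.0103
```

```bash
python3 -c "
from h import *
st()"
```

```text
t 11.0 tcp [0.5003 0.1556 0.2015] yawz -14.24 ydir [ 0.002  -0.0003 -1.    ] q6 112.1 F [ 0.506  -1.9095  5.7659] M [-0.3023 -0.231  -0.052 ] op 0.0103
```

Emit:
jog_arm:
  xyz:
    - [0,1,0]
    - [0,1,0]
    - [0,0,0]
  delta_rot:
    - [0,0,0]
    - [0,0,0]
    - [0,0,0]
  jaw: [1,1,1]

```text
t: 11.3
tcp_pos: [0.5003, 0.1556, 0.1997]
eef_rot: [-0.435, 0.434, -0.558, 0.559]
ft_force: [1.2, -1.5, 6.8]
opening: 0.011
```

```bash
python3 -c "
from h import *
st()"
```

```text
t 11.3 tcp [0.5003 0.1556 0.1997] yawz -14.24 ydir [ 0.0021 -0.0004 -1.    ] q6 112.1 F [ 1.1859 -1.5398  6.8265] M [-0.2928 -0.1553  0.0838] op 0.011
```

Emit:
jog_arm:
  xyz:
    - [0,1,0]
    - [0,1,0]
    - [0,0,0]
  delta_rot:
    - [0,0,0]
    - [0,0,0]
    - [0,0,0]
  jaw: [1,1,1]

```text
t: 11.6
tcp_pos: [0.5004, 0.1556, 0.1979]
eef_rot: [-0.435, 0.434, -0.558, 0.559]
ft_force: [0.9, -1.6, 7.0]
opening: 0.0105
```

```bash
python3 -c "
from h import *
st()"
```

```text
t 11.6 tcp [0.5004 0.1556 0.1979] yawz -14.24 ydir [ 0.0021 -0.0004 -1.    ] q6 112.1 F [ 0.8532 -1.633   6.9756] M [-0.3312 -0.1307  0.0209] op 0.0105
```

Emit:
jog_arm:
  xyz:
    - [0,1,0]
    - [0,1,0]
    - [0,0,0]
  delta_rot:
    - [0,0,0]
    - [0,0,0]
    - [0,0,0]
  jaw: [1,1,1]

```text
t: 11.9
tcp_pos: [0.5004, 0.1556, 0.196]
eef_rot: [-0.435, 0.434, -0.558, 0.559]
ft_force: [0.6, -1.8, 7.4]
opening: 0.0106
```

```bash
python3 -c "
from h import *
st()
c=shot('scene');a=c['pixels'][120:215,310:440,::-1];cv2.imwrite('pics/c5.png',cv2.resize(a,(780,570),interpolation=2))"
```

```text
t 11.9 tcp [0.5004 0.1556 0.196 ] yawz -14.24 ydir [ 0.0022 -0.0004 -1.    ] q6 112.1 F [ 0.5846 -1.7963  7.4028] M [-0.3298 -0.0615 -0.0276] op 0.0106
```

View pics/c5.png

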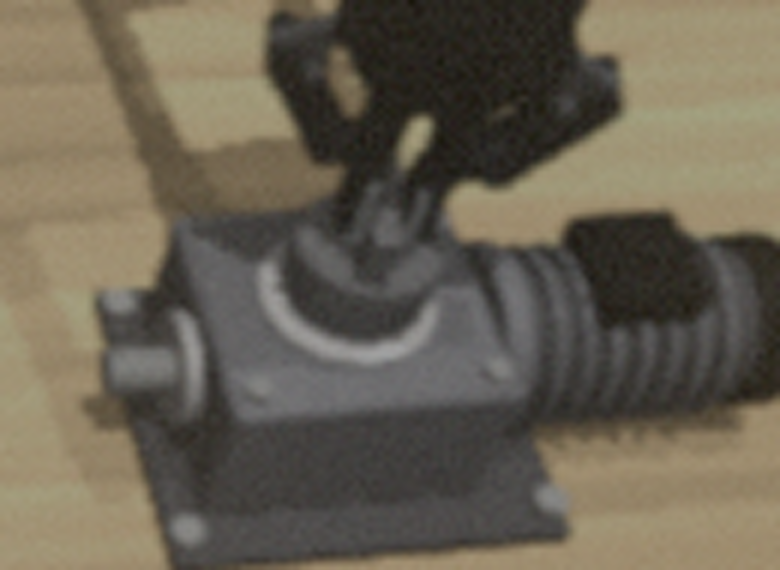

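Emit:
jog_arm:
  xyz:
    - [0,0,0]
    - [0,0,0]
    - [0,0,0]
  delta_rot:
    - [0,-3,0]
    - [0,-3,0]
    - [0,0,0]
  jaw: [1,1,1]

```text
t: 12.25
tcp_pos: [0.5004, 0.1556, 0.1959]
eef_rot: [-0.464, 0.462, -0.534, 0.535]
ft_force: [0.5, -1.0, 7.5]
opening: 0.0104
```

```bash
python3 -c "
from h import *
st()"
```

```text
t 12.25 tcp [0.5004 0.1556 0.1959] yawz -8.2 ydir [ 0.0021 -0.0002 -1.    ] q6 106.0 F [ 0.4714 -1.0159  7.497 ] M [-0.2558 -0.1452  0.0137] op 0.0104
```

Free turning so far. I'll keep going backwards in small steps.

Emit:
jog_arm:
  xyz:
    - [0,0,0]
    - [0,0,0]
    - [0,0,0]
  delta_rot:
    - [0,-3,0]
    - [0,-3,0]
    - [0,0,0]
  jaw: [1,1,1]

```text
t: 12.55
tcp_pos: [0.5003, 0.1558, 0.1959]
eef_rot: [-0.491, 0.49, -0.509, 0.51]
ft_force: [-0.2, -0.8, 6.1]
opening: 0.0109
```

```bash
python3 -c "
from h import *
st()"
```

```text
t 12.55 tcp [0.5003 0.1558 0.1959] yawz -2.2 ydir [ 0.002   0.0002 -1.    ] q6 100.0 F [-0.1602 -0.775   6.085 ] M [-0.154  -0.0847 -0.0247] op 0.0109
```

Emit:
jog_arm:
  xyz:
    - [0,0,0]
    - [0,0,0]
    - [0,0,0]
  delta_rot:
    - [0,-3,0]
    - [0,-2,0]
    - [0,0,0]
  jaw: [1,1,1]

```text
t: 12.85
tcp_pos: [0.5007, 0.1556, 0.1959]
eef_rot: [0.512, -0.51, 0.488, -0.489]
ft_force: [2.1, -1.4, 7.1]
opening: 0.0108
```

```bash
python3 -c "
from h import *
st()"
```

```text
t 12.85 tcp [0.5007 0.1556 0.1959] yawz 2.6 ydir [ 0.0027  0.0006 -1.    ] q6 95.2 F [ 2.1006 -1.4247  7.1063] M [-0.2827 -0.2089 -0.9582] op 0.0108
```

Emit:
jog_arm:
  xyz:
    - [0,0,0]
    - [0,1,0]
    - [0,0,0]
  delta_rot:
    - [0,4,0]
    - [0,4,0]
    - [0,0,0]
  jaw: [1,1,1]

```text
t: 13.15
tcp_pos: [0.5005, 0.1557, 0.1949]
eef_rot: [-0.477, 0.476, -0.522, 0.523]
ft_force: [0.6, -0.7, 6.8]
opening: 0.0106
```

```bash
python3 -c "
from h import *
st()"
```

```text
t 13.15 tcp [0.5005 0.1557 0.1949] yawz -5.32 ydir [ 0.0023  0.0001 -1.    ] q6 103.1 F [ 0.6026 -0.6968  6.7521] M [-0.1916 -0.072  -0.036 ] op 0.0106
```

Emit:
jog_arm:
  xyz:
    - [0,0,0]
    - [0,0,0]
    - [0,0,0]
    - [0,0,0]
  delta_rot:
    - [0,4,0]
    - [0,4,0]
    - [0,4,0]
    - [0,0,0]
  jaw: [1,1,1,1]

```text
t: 13.55
tcp_pos: [0.5007, 0.1555, 0.1951]
eef_rot: [-0.42, 0.418, -0.569, 0.57]
ft_force: [0.9, -1.2, 7.9]
opening: 0.0107
```

```bash
python3 -c "
from h import *
st()"
```

```text
t 13.55 tcp [0.5007 0.1555 0.1951] yawz -17.31 ydir [ 0.0029 -0.0006 -1.    ] q6 115.1 F [ 0.8729 -1.2491  7.8521] M [-0.3874 -0.2065 -0.0426] op 0.0107
```

Emit:
jog_arm:
  xyz:
    - [0,0,0]
    - [0,0,0]
    - [0,0,0]
    - [0,0,0]
  delta_rot:
    - [0,4,0]
    - [0,4,0]
    - [0,4,0]
    - [0,0,0]
  jaw: [1,1,1,1]

```text
t: 13.95
tcp_pos: [0.5005, 0.155, 0.195]
eef_rot: [-0.358, 0.357, -0.609, 0.611]
ft_force: [1.5, -3.3, 8.0]
opening: 0.011
```

```bash
python3 -c "
from h import *
st()"
```

```text
t 13.95 tcp [0.5005 0.155  0.195 ] yawz -29.3 ydir [ 0.0023 -0.0018 -1.    ] q6 127.1 F [ 1.4809 -3.2842  8.0359] M [-0.6838 -0.1211 -0.0483] op 0.011
```

Emit:
jog_arm:
  xyz:
    - [0,0,0]
    - [0,0,0]
    - [0,0,0]
    - [0,0,0]
  delta_rot:
    - [0,4,0]
    - [0,4,0]
    - [0,0,0]
    - [0,0,0]
  jaw: [1,1,1,1]

```text
t: 14.35
tcp_pos: [0.5004, 0.1546, 0.1949]
eef_rot: [-0.314, 0.314, -0.632, 0.635]
ft_force: [0.6, -5.4, 7.2]
opening: 0.0106
```

```bash
python3 -c "
from h import *
st()"
```

```text
t 14.35 tcp [0.5004 0.1546 0.1949] yawz -37.23 ydir [ 0.002  -0.0026 -1.    ] q6 135.1 F [ 0.5782 -5.3781  7.21  ] M [-0.9589 -0.0428 -0.0185] op 0.0106
```

Emit:
jog_arm:
  xyz:
    - [0.9,0,0.3]
    - [0.9,0,0.3]
    - [0,0,0]
  delta_rot:
    - [0,0,0]
    - [0,0,0]
    - [0,0,0]
  jaw: [1,1,1]

```text
t: 14.65
tcp_pos: [0.5002, 0.1541, 0.1951]
eef_rot: [-0.315, 0.313, -0.633, 0.634]
ft_force: [1.9, -0.3, 6.3]
opening: 0.0106
```

```bash
python3 -c "
from h import *
st()"
```

```text
t 14.65 tcp [0.5002 0.1541 0.1951] yawz -37.26 ydir [ 0.0036  0.0009 -1.    ] q6 134.9 F [ 1.8556 -0.2502  6.2944] M [-0.0468 -0.3333  0.0211] op 0.0106
```

Emit:
jog_arm:
  xyz:
    - [0.3,0,0]
    - [0.3,0,0]
    - [0.3,0,0]
    - [0,0,0]
  delta_rot:
    - [0,4,0]
    - [0,4,0]
    - [0,4,0]
    - [0,0,0]
  jaw: [1,1,1,1]

```text
t: 15.05
tcp_pos: [0.4994, 0.1535, 0.1951]
eef_rot: [-0.247, 0.245, -0.663, 0.663]
ft_force: [0.6, -1.3, 7.2]
opening: 0.0107
```

```bash
python3 -c "
from h import *
st()"
```

```text
t 15.05 tcp [0.4994 0.1535 0.1951] yawz -49.32 ydir [ 0.0027  0.0007 -1.    ] q6 146.9 F [ 0.6032 -1.3259  7.2409] M [-0.0125 -0.1894  0.0127] op 0.0107
```

Emit:
jog_arm:
  xyz:
    - [0.3,0,0]
    - [0.3,0,0]
    - [0.2,0,0]
    - [0,0,0]
  delta_rot:
    - [0,4,0]
    - [0,4,0]
    - [0,2.5,0]
    - [0,0,0]
  jaw: [1,1,1,1]

```text
t: 15.45
tcp_pos: [0.4987, 0.153, 0.1951]
eef_rot: [-0.185, 0.183, -0.683, 0.683]
ft_force: [0.3, -0.0, 7.3]
opening: 0.0106
```

```bash
python3 -c "
from h import *
st()"
```

```text
t 15.45 tcp [0.4987 0.153  0.1951] yawz -59.79 ydir [ 0.0028  0.0007 -1.    ] q6 157.3 F [ 0.3277 -0.0328  7.2547] M [-0.0499 -0.1626  0.0295] op 0.0106
```

Emit:
jog_arm:
  xyz:
    - [0,-1,0]
    - [0,-1,0]
    - [0,0,0]
  delta_rot:
    - [0,0,0]
    - [0,0,0]
    - [0,0,0]
  jaw: [1,1,1]

```text
t: 15.75
tcp_pos: [0.4987, 0.153, 0.197]
eef_rot: [-0.186, 0.183, -0.683, 0.683]
ft_force: [1.2, -1.1, 6.7]
opening: 0.0106
```

```bash
python3 -c "
from h import *
st()"
```

```text
t 15.75 tcp [0.4987 0.153  0.197 ] yawz -59.75 ydir [ 0.0028  0.0007 -1.    ] q6 157.3 F [ 1.1614 -1.1021  6.6626] M [-0.0174 -0.2211 -0.0134] op 0.0106
```

Emit:
jog_arm:
  xyz:
    - [0,-1,0]
    - [0,-1,0]
    - [0,0,0]
  delta_rot:
    - [0,0,0]
    - [0,0,0]
    - [0,0,0]
  jaw: [1,1,1]

```text
t: 16.05
tcp_pos: [0.4986, 0.153, 0.1975]
eef_rot: [0.185, -0.184, 0.683, -0.683]
ft_force: [5.4, 0.8, -1.5]
opening: 0.0107
```

```bash
python3 -c "
from h import *
st()"
```

```text
t 16.05 tcp [0.4986 0.153  0.1975] yawz -59.76 ydir [ 0.0025  0.0008 -1.    ] q6 157.3 F [ 5.3998  0.7516 -1.5269] M [ 0.12   -1.0276  0.0179] op 0.0107
```

Emit:
jog_arm:
  xyz:
    - [0,1.5,0]
    - [0,0,0]
    - [0,0,0]
    - [0,0,0]
    - [0,0,0]
    - [0,0,0]
    - [0,-20,0]
    - [0,-30,0]
    - [0,0,-3.2]
    - [0,0,0]
  delta_rot:
    - [0,0,0]
    - [0,0,0]
    - [0,0,0]
    - [0,0,0]
    - [0,0,0]
    - [0,0,0]
    - [0,0,0]
    - [0,0,0]
    - [0,-8.5,0]
    - [0,-8.5,0]
  jaw: [1,1,0,0,0,0,0,0,0,0]

```text
t: 17.05
tcp_pos: [0.4964, 0.1558, 0.2475]
eef_rot: [-0.286, 0.285, -0.647, 0.647]
ft_force: [0.6, -0.1, -0.2]
opening: 0.0426
```

```bash
python3 -c "
from h import *
st()
c=shot('wrist','w6.png')"
```

```text
t 17.05 tcp [0.4964 0.1558 0.2475] yawz -42.38 ydir [ 0.0018  0.0004 -1.    ] q6 140.3 F [ 0.6115 -0.1242 -0.1529] M [ 0.0181 -0.0106  0.0157] op 0.0426
```

View pics/w6.png

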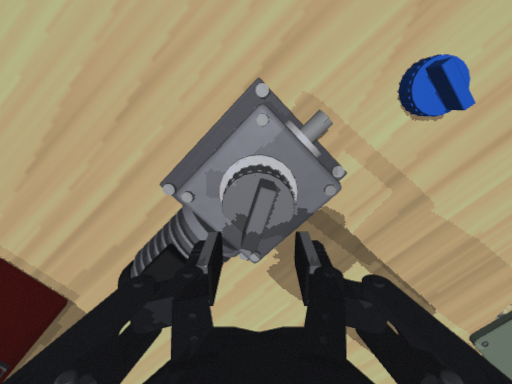

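Emit:
jog_arm:
  xyz:
    - [0,0,0]
    - [0,0,0]
    - [0,0,0]
    - [0,0,0]
    - [0,0,0]
    - [0,0,0]
    - [0,0,0]
    - [0,0,0]
    - [0,0,0]
    - [0,0,0]
    - [0,0,0]
    - [0,0,0]
  delta_rot:
    - [0,-8.5,0]
    - [0,-8.5,0]
    - [0,-8.5,0]
    - [0,-8.5,0]
    - [0,-8.5,0]
    - [0,-8.5,0]
    - [0,-8.5,0]
    - [0,-8.5,0]
    - [0,-8.5,0]
    - [0,-8.5,0]
    - [0,-8.5,0]
    - [0,-8.5,0]
  jaw: [0,0,0,0,0,0,0,0,0,0,0,0]

```text
t: 18.3
tcp_pos: [0.4956, 0.1555, 0.2458]
eef_rot: [-0.682, 0.682, -0.187, 0.186]
ft_force: [-0.1, -0.2, -0.3]
opening: 0.0427
```

Emit:
jog_arm:
  xyz:
    - [0,0,0]
    - [0,0,0]
    - [0,0,0]
    - [0,0,0]
    - [0,0,0]
    - [0,0,0]
    - [0,0,0]
    - [0,0,0]
    - [0,0,0]
  delta_rot:
    - [0,-8.5,0]
    - [0,-8.5,0]
    - [0,-8.5,0]
    - [0,-8.5,0]
    - [0,-8.5,0]
    - [0,-8.5,0]
    - [0,-8.5,0]
    - [0,-1,0]
    - [0,0,0]
  jaw: [0,0,0,0,0,0,0,0,0]

```text
t: 19.2
tcp_pos: [0.4958, 0.1555, 0.246]
eef_rot: [0.684, -0.684, -0.18, 0.181]
ft_force: [-0.3, 0.9, -0.2]
opening: 0.0428
```

```bash
python3 -c "
from h import *
st()
c=shot('wrist','w7.png')
a=cv2.imread('pics/w7.png')[140:290,185:335];cv2.imwrite('pics/w7c.png',cv2.resize(a,None,fx=4,fy=4,interpolation=2))
s=bot.sense();print(proj(c,s['tcp_pos']-np.array([0,0,s['tcp_pos'][2]-.1435])))"
```

```text
t 19.2 tcp [0.4958 0.1555 0.246 ] yawz 119.54 ydir [-0.0009 -0.0001 -1.    ] q6 -21.7 F [-0.311   0.885  -0.1864] M [-0.0409  0.0501 -0.0416] op 0.0428
[257.512  223.6425]
```

View pics/w7c.png

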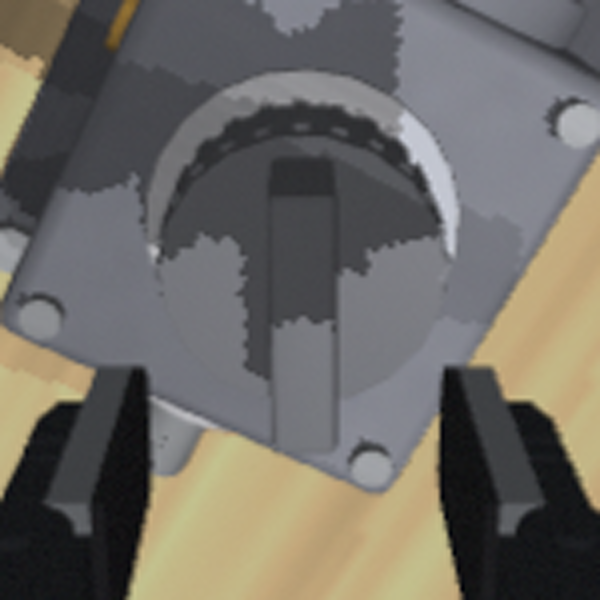

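```bash
python3 -c "
from h import *
s=st();c=viewer.read_camera('wrist');r=Rt(s)
for z in (.1415,.1435):
  A=[atz(c,185+303/4-.4,140+195/4-.4,z),atz(c,185+305/4-.4,140+452/4-.4,z)];print(np.linalg.norm(A[0]-A[1]),r.T@((A[0]+A[1])/2-s['tcp_pos'])*1000,(A[0]+A[1])/2)"
```

```text
t 19.25 tcp [0.4959 0.1555 0.2461] yawz 119.56 ydir [-0.0007 -0.0001 -1.    ] q6 -21.7 F [1.0044 0.3798 0.2706] M [-0.0056  0.0036  0.0335] op 0.0425
0.050007785883658604 [  2.3608 104.5856   0.409 ] [0.4977 0.157  0.1415]
0.04943532239363591 [  2.3382 102.5859   1.3318] [0.4972 0.1578 0.1435]
```

Emit:
jog_arm:
  xyz:
    - [2.3,0,0.8]
    - [0,25,0]
    - [0,15,0]
    - [0,8,0]
    - [0,0,0]
    - [0,0,0]
    - [0,0,0]
    - [0,0,0]
    - [0,0,0]
    - [0,0,0]
    - [0,0,0]
  delta_rot:
    - [0,0,0]
    - [0,0,0]
    - [0,0,0]
    - [0,0,0]
    - [0,0,0]
    - [0,0,0]
    - [0,0,0]
    - [0,0,0]
    - [0,0,0]
    - [0,0,0]
    - [0,0,0]
  jaw: [0,0,0,0,0,1,1,1,1,1,1]

```text
t: 20.4
tcp_pos: [0.4979, 0.1572, 0.1993]
eef_rot: [-0.683, 0.684, 0.182, -0.181]
ft_force: [-2.8, -2.5, 5.6]
opening: 0.0104
```

```bash
python3 -c "
from h import *
st()"
```

```text
t 20.4 tcp [0.4979 0.1572 0.1993] yawz 119.76 ydir [ 0.0007 -0.0005 -1.    ] q6 -21.7 F [-2.7883 -2.5187  5.5842] M [-0.4446  0.576  -0.0004] op 0.0104
```

Emit:
jog_arm:
  xyz:
    - [-0.7,1,-0.2]
    - [0,0.5,0]
    - [0,0,0]
    - [0,0,0]
    - [0,0,0]
  delta_rot:
    - [0,0,0]
    - [0,4,0]
    - [0,4,0]
    - [0,4,0]
    - [0,0,0]
  jaw: [1,1,1,1,1]

```text
t: 20.9
tcp_pos: [0.4983, 0.1566, 0.1985]
eef_rot: [-0.698, 0.699, 0.11, -0.108]
ft_force: [-2.3, -2.1, 6.6]
opening: 0.0102
```

```bash
python3 -c "
from h import *
st()"
```

```text
t 20.9 tcp [0.4983 0.1566 0.1985] yawz 107.69 ydir [ 0.0031 -0.0005 -1.    ] q6 -9.7 F [-2.2717 -2.0718  6.5673] M [-0.5079  0.3993  0.0055] op 0.0102
```

Emit:
jog_arm:
  xyz:
    - [-0.4,0.4,-0.2]
    - [0,0.4,0]
    - [0,0,0]
    - [0,0,0]
  delta_rot:
    - [0,3,0]
    - [0,3,0]
    - [0,3,0]
    - [0,0,0]
  jaw: [1,1,1,1]

```text
t: 21.3
tcp_pos: [0.4983, 0.1565, 0.1979]
eef_rot: [-0.705, 0.705, 0.055, -0.052]
ft_force: [-0.8, -1.8, 7.6]
opening: 0.0106
```

```bash
python3 -c "
from h import *
st()"
```

```text
t 21.3 tcp [0.4983 0.1565 0.1979] yawz 98.71 ydir [ 0.0039 -0.0001 -1.    ] q6 -0.7 F [-0.8326 -1.7658  7.5582] M [-0.3677  0.3069 -0.0954] op 0.0106
```

Emit:
jog_arm:
  xyz:
    - [0,0.5,0]
    - [0,0.5,0]
    - [0,0,0]
  delta_rot:
    - [0,3,0]
    - [0,2,0]
    - [0,0,0]
  jaw: [1,1,1]

```text
t: 21.6
tcp_pos: [0.4983, 0.1564, 0.197]
eef_rot: [-0.707, 0.707, 0.024, -0.022]
ft_force: [-1.1, -2.9, 6.6]
opening: 0.0101
```

```bash
python3 -c "
from h import *
st()"
```

```text
t 21.6 tcp [0.4983 0.1564 0.197 ] yawz 93.72 ydir [ 0.004  -0.0001 -1.    ] q6 4.2 F [-1.0908 -2.9011  6.6361] M [-0.4197  0.3845 -0.0271] op 0.0101
```

Emit:
jog_arm:
  xyz:
    - [0,0.5,0]
    - [0,0,0]
    - [0,0,0]
  delta_rot:
    - [0,2,0]
    - [0,2,0]
    - [0,0,0]
  jaw: [1,1,1]

```text
t: 21.9
tcp_pos: [0.4983, 0.1565, 0.1965]
eef_rot: [-0.707, 0.707, -0.0, 0.003]
ft_force: [-1.3, -1.6, 7.9]
opening: 0.0106
```

```bash
python3 -c "
from h import *
st()"
```

```text
t 21.9 tcp [0.4983 0.1565 0.1965] yawz 89.73 ydir [ 0.004  -0.0002 -1.    ] q6 8.2 F [-1.32   -1.6397  7.8509] M [-0.4474  0.3627  0.0034] op 0.0106
```

Emit:
jog_arm:
  xyz:
    - [0,0,0]
    - [0,0,0]
    - [0,0,0]
  delta_rot:
    - [0,1.5,0]
    - [0,1.5,0]
    - [0,0,0]
  jaw: [1,1,1]

```text
t: 22.2
tcp_pos: [0.4984, 0.1564, 0.1966]
eef_rot: [-0.707, 0.707, -0.019, 0.022]
ft_force: [-1.3, -1.9, 8.1]
opening: 0.0105
```

```bash
python3 -c "
from h import *
st()"
```

```text
t 22.2 tcp [0.4984 0.1564 0.1966] yawz 86.73 ydir [ 0.0041 -0.0001 -1.    ] q6 11.2 F [-1.2974 -1.9321  8.1496] M [-0.4041  0.3803  0.0513] op 0.0105
```

Emit:
jog_arm:
  xyz:
    - [0,0,0]
    - [0,0,0]
    - [0,0,0]
  delta_rot:
    - [0,1.5,0]
    - [0,1,0]
    - [0,0,0]
  jaw: [1,1,1]

```text
t: 22.5
tcp_pos: [0.4983, 0.1564, 0.1966]
eef_rot: [0.706, -0.706, 0.034, -0.037]
ft_force: [-1.3, -1.9, 8.2]
opening: 0.0103
```

```bash
python3 -c "
from h import *
st()"
```

```text
t 22.5 tcp [0.4983 0.1564 0.1966] yawz 84.24 ydir [ 0.0041 -0.0001 -1.    ] q6 13.7 F [-1.3344 -1.8847  8.2046] M [-0.4147  0.3101  0.0252] op 0.0103
```

Emit:
jog_arm:
  xyz:
    - [0,0,0]
    - [0,0,0]
  delta_rot:
    - [0,1.5,0]
    - [0,0,0]
  jaw: [1,1]

```text
t: 22.7
tcp_pos: [0.4983, 0.1565, 0.1966]
eef_rot: [0.706, -0.706, 0.043, -0.046]
ft_force: [-1.7, -1.4, 8.1]
opening: 0.0105
```

```bash
python3 -c "
from h import *
st()"
```

```text
t 22.7 tcp [0.4983 0.1565 0.1966] yawz 82.74 ydir [ 0.0041 -0.0001 -1.    ] q6 15.2 F [-1.7469 -1.4116  8.1121] M [-0.381   0.3094  0.0299] op 0.0105
```

Emit:
jog_arm:
  xyz:
    - [0,0,0]
    - [0,0,0]
  delta_rot:
    - [0,1.5,0]
    - [0,0,0]
  jaw: [1,1]

```text
t: 22.9
tcp_pos: [0.4984, 0.1564, 0.1966]
eef_rot: [0.705, -0.705, 0.052, -0.055]
ft_force: [-1.4, -2.1, 7.7]
opening: 0.0106
```

```bash
python3 -c "
from h import *
st()"
```

```text
t 22.9 tcp [0.4984 0.1564 0.1966] yawz 81.25 ydir [ 0.0042 -0.0003 -1.    ] q6 16.7 F [-1.3956 -2.1449  7.7126] M [-0.4237  0.3805  0.083 ] op 0.0106
```

Emit:
jog_arm:
  xyz:
    - [0,0,0]
    - [0,0,0]
  delta_rot:
    - [0,1.5,0]
    - [0,0,0]
  jaw: [1,1]

```text
t: 23.1
tcp_pos: [0.4983, 0.1564, 0.1966]
eef_rot: [-0.704, 0.704, -0.061, 0.064]
ft_force: [-2.5, -2.7, 8.5]
opening: 0.0103
```

```bash
python3 -c "
from h import *
st()"
```

```text
t 23.1 tcp [0.4983 0.1564 0.1966] yawz 79.8 ydir [ 0.004  -0.0006 -1.    ] q6 18.2 F [-2.5042 -2.6809  8.5258] M [-0.4419  0.3818  0.285 ] op 0.0103
```

Emit:
jog_arm:
  xyz:
    - [0,0,0]
    - [0,0,0]
  delta_rot:
    - [0,0.3,0]
    - [0,0,0]
  jaw: [1,1]

```text
t: 23.3
tcp_pos: [0.4983, 0.1564, 0.1966]
eef_rot: [-0.704, 0.704, -0.063, 0.066]
ft_force: [-1.6, -2.0, 7.7]
opening: 0.0106
```

```bash
python3 -c "
from h import *
st()"
```

```text
t 23.3 tcp [0.4983 0.1564 0.1966] yawz 79.53 ydir [ 0.004  -0.0007 -1.    ] q6 18.5 F [-1.5924 -2.0432  7.7263] M [-0.4948  0.3665  0.3565] op 0.0106
```

Emit:
jog_arm:
  xyz:
    - [0,-1,0]
    - [0,0,0]
  delta_rot:
    - [0,0,0]
    - [0,0,0]
  jaw: [1,1]

```text
t: 23.5
tcp_pos: [0.4981, 0.1564, 0.1968]
eef_rot: [-0.704, 0.704, -0.063, 0.066]
ft_force: [0.3, -1.7, 4.7]
opening: 0.0106
```

```bash
python3 -c "
from h import *
st()"
```

```text
t 23.5 tcp [0.4981 0.1564 0.1968] yawz 79.5 ydir [ 0.0037 -0.0006 -1.    ] q6 18.5 F [ 0.2952 -1.6568  4.735 ] M [-0.5833 -0.053   0.4247] op 0.0106
```

Emit:
jog_arm:
  xyz:
    - [0,0,0]
    - [0,0,0]
    - [0,0,0]
    - [0,0,0]
    - [0,-20,0]
    - [0,-40,0]
    - [0,-40,0]
    - [0,0,0]
    - [0,0,0]
    - [0,0,0]
  delta_rot:
    - [0,0,0]
    - [0,0,0]
    - [0,0,0]
    - [0,0,0]
    - [0,0,0]
    - [0,0,0]
    - [0,0,0]
    - [0,0,0]
    - [0,0,0]
    - [0,0,0]
  jaw: [0,0,0,0,0,0,0,0,0,0]

```text
t: 24.5
tcp_pos: [0.496, 0.1565, 0.2941]
eef_rot: [-0.704, 0.704, -0.066, 0.064]
ft_force: [0.4, 0.1, -0.4]
opening: 0.0425
```

```bash
python3 -c "
from h import *
s=st()
c=shot('wrist','w8.png')
a=c['pixels'][70:290,130:400,::-1];cv2.imwrite('pics/w8c.png',cv2.resize(a,None,fx=2.6,fy=2.6,interpolation=2))
c=shot('scene');a=c['pixels'][120:215,310:440,::-1];cv2.imwrite('pics/c8.png',cv2.resize(a,(780,570),interpolation=2))"
```

```text
t 24.5 tcp [0.496  0.1565 0.2941] yawz 79.45 ydir [-0.0027 -0.0002 -1.    ] q6 18.5 F [ 0.3961  0.1339 -0.4418] M [0.0061 0.0439 0.0431] op 0.0425
```

View pics/w8c.png

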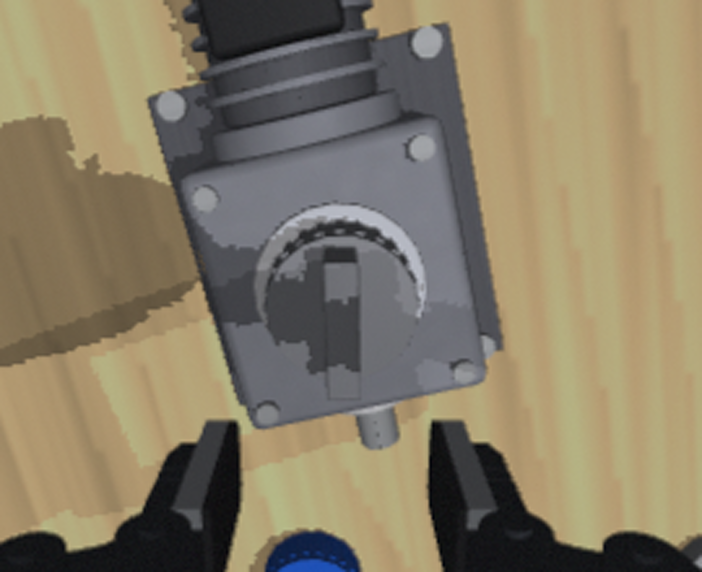

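View pics/c8.png

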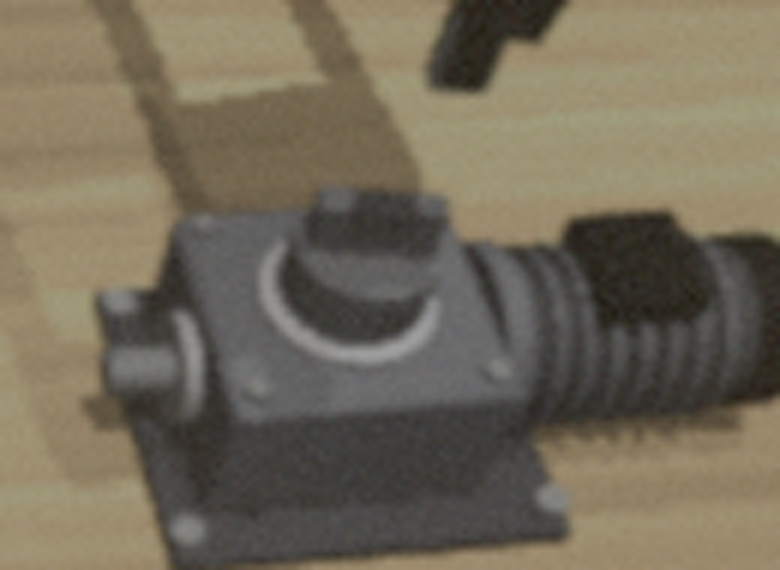

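```bash
python3 -c "
from h import *
c=shot('top','t9.png'); print(bot.job_done()); st()"
```

```text
the job is handed in; nothing more can be done
None
the job is handed in; nothing more can be done
```

View pics/t9.png

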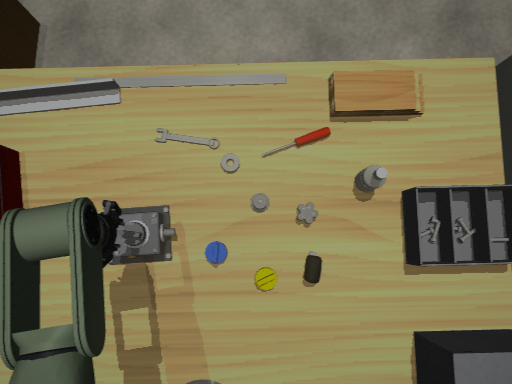

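The grey bar-grip cap is back on the neck, screwed clockwise to a firm stop, upright and let go. I handed the job in at about 25 s, with the gripper clear above the cap.

**How it went:**
- **Pressing on:** The lugs happened to land straight in a thread gap, so the cap went down at about 7 N and I felt no drop off a ramp.
- **Backward turn:** I turned it about 17° anticlockwise until it met the next post. That contact briefly reached 0.96 N m, above the 0.4 N m guide, and I backed off at once.
- **Screwing down:** I turned it clockwise and let go once partway, with the thread already holding the cap, because the wrist was near its range limit. I then regripped half a turn round and went on to the stop.

**Last checks:**
- The stop came about 102° clockwise of the post contact. This fits 120° less the width of a lug and the post.
- The torque rose to about 0.36 N m at the stop, then read 0.42 N m in a small lift test that followed. In that test the thread held the cap down: it moved 0.2 mm for a 1 mm lift.
- After release, the scene and wrist pictures show the cap upright and low on the neck, with the bar where I left it. The top picture shows the other things on the bench in their places.
- I could only estimate the rim height from the arm position, at about 2 mm against the 1.5 mm target. The pictures are too coarse to confirm it.

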